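# Complete the condiment carousel and hold its dropper bottle at the front

## Robot

A 6-joint arm with a two-finger parallel gripper is mounted at the origin on a cart in front of the work surface, level with it; the furniture and walls round the work are solid. World frame = base frame: x ahead of the robot, y to its left, z up, the work surface at z = 0. Lengths are in m, angles in degrees, forces in N, time in s.
With the tool pointing down it reaches from about 0.375 to 0.9 m from the base axis. Payload 3.1 kg.
Tool frame: the origin (TCP) lies at the very end of the fingers, on their centre line; the grasp point (between the pads) lies 19 mm behind it; z points along the fingers, y is the direction in which the jaws open and shut (so a half turn about z gives the same grasp; the last joint's range is limited). The gripper opens to 87 mm and grips with 3 to 60 N. Pads are 19 mm wide; open, the fingers measure 117 mm over their backs; the gripper's body (75 mm by 190 mm) begins 51 mm behind the grasp point.
Start: joints at [58.814, 30.224, 82.088, -0, 67.689, -10.227], TCP at [0.224, 0.584, 0.186] pointing down, gripper open.
Joint ranges: [-176.69, 176.69], [-43.24, 126.21], [12.49, 139.97], [-82, 262], [0, 151.66], [-163.58, 163.58]. Speed limits (degrees/s): [159.86, 159.86, 180, 180, 180, 180].

## Interface

Orientations are given as a 3x3 rotation matrix whose columns are the frame's x, y, z axes.
In Python, from rig import bot gives the robot as it stands. The module is installed in compiled form; this text tells all that it offers.
- The arm moves only by the tool play_rows, never from a script. Its argument "targets" is a list of rows, each a list of 7 numbers: the closure, from 0 (fully open) to 1 (shut), then the shift along the world's x, y, z in m, then the turn, a rotation vector about the world's x, y, z in rad. A call has 1 to 12 rows; each row shifts and turns the commanded pose from where the row before left it; what a row does not reach is not made up. A row lasts 1/8 s, in which the tool goes at most 62.5 mm and 10.7 degrees, less where a joint would pass 70% of its speed; a pose out of reach is approached as far as the arm can. A call with a gripper value outside its range is refused whole. The fingers move at their own pace and stop on an object; the grip force is fixed at half the most. Time passes only in rows, so rows that do not move let the fingers close. It gives the time, the measured TCP pose, the force and the opening at its end, in the units of the state.
- bot.read_state(): the state, without advancing time (a new reading comes with each control period).
- bot.capture(name): name is "scene" or "top"; returns the picture (400x640x3 uint8, blue, green, red); there is no depth.
- bot.get_calibration(name): a dict with "fx", "fy", "cx", "cy" (pixels), "R" (3x3) and "t" (3): a world point X has camera coordinates R X + t. Camera axes: x right, y down, z forward; pixel columns grow to the right and rows downward; lengths in m; the calibration is good to about 2 mm. A picture is of the moment at which its call begins. get_calibration takes no time and is no camera call.
- bot.hand_in(): hands the job in, once; it reports no verdict.
The state is a dict: "time_s": time; "joint_positions": joint angles; "qvel": joint speeds; "tau": joint torques, N m; "position": TCP position; "tcp_rot": TCP orientation; "force": force on the tool from outside, world axes, zero at the start; "moment": the same for the moment, N m; "opening": opening from 0.0 (shut) to 1.0 (fully open).
Only numpy, scipy, OpenCV 4.12 (cv2) and the standard library are available. Lean on these libraries where they do the work, as an engineer would, in place of code of your own. Each camera call takes 0.05 s, during which the arm holds its last target. There are 200 camera calls.

## Task

Finish setting up the revolving condiment carousel: put the loose little porcelain tray squarely on top of the two trays stacked on the carousel and let go of it. Then take the carousel by its black centre handle and turn it, without touching or upsetting the jars, until the dropper bottle stands at the front, right behind the pointer on the foot. Finish still gripping the handle and holding the carousel still there, and leave the mug, cup and glass nearby where they are.

Things in the scene. Friction and masses are not known exactly. Their poses are not given: they have to be found in the camera images.
- foot: Fixed dark steel foot under the carousel, 200 x 200 x 8 mm. Origin: centre of its underside on the worktop, on the turning axis; z up. A tongue 46 mm wide runs out along its -x axis (the front, roughly towards the robot) to 193 mm from the axis, beyond the turntable's rim, with a raised steel wedge pointer (16 mm over the worktop, 162 to 186 mm from the axis).
- turntable: Round steel turntable, 320 mm across, origin on its axis at its underside; top face 30 mm over the worktop. Stations 110 mm from the axis: trays on its -x axis between two fences 6 mm high, 31 mm either side; one jar (any order) in each of three collars (9 mm high, 50 mm inside) on its -y, +x, +y axes. Trays and jars stand loose on the top face and ride along.
- handle_grip (a point): Centre of the carousel handle's black grip bar, on the turning axis, 154 mm over the worktop. Bar 64 mm long along the point's x axis (= turntable's x), 16 mm wide (y), 28 mm high, on a post 18 mm thick fixed to the turntable. It turns nearly a full turn either way from its start with slight friction (0.06 N m) and stays where left.
- tray_loose: The loose white porcelain sachet tray, flat on the worktop to the left of the carousel: 78 mm long (x), 52 mm wide (y), 13 mm high, with a shallow 4 mm recess inside its 5 mm rim. Origin: centre of its underside. About 0.09 kg.
- tray_mid: Equal tray, loose, the upper one of the two stacked on the carousel: its long side (x) points to the turntable's axis. Origin: centre of its underside; its rim is 13 mm above that, 56 mm over the worktop. A tray rests rim to underside, so the next one's origin is 13 mm above this one's.
- tray_low: Equal tray, loose, the lower one, standing on the turntable's trays' station. Origin: centre of its underside.
- dropper_bottle: Small round brown dropper bottle with a black bulb cap, 33 mm across, 102 mm high (its top 132 mm over the worktop), loose in a collar of the turntable. Origin: centre of its underside. Its yaw means nothing.
- shaker_a: Clear shaker with a grey cap and dark contents, 44 mm across, 90 mm high, loose in a collar. Origin: centre of its underside.
- shaker_b: Clear shaker with a grey cap and white contents, 44 mm across, 90 mm high, loose in a collar. Origin: centre of its underside.
- handle: The whole centre handle (post and grip bar) of the carousel; origin on the turning axis at the turntable's top face; axes as the turntable's.
- mug: Bystander: dark blue mug, 73 mm across the body, 105 mm with its handle, 92 mm high, right of the carousel. Origin: centre of the underside of its bounding box.
- cup: Bystander: small white porcelain cup with a handle, 71 x 97 mm, 58 mm high, left and behind. Origin: centre of the underside of its bounding box.
- glass: Bystander: clear tumbler, 62 mm across, 98 mm high, front left of the carousel. Origin: centre of its underside.
There are look-alikes about, which are no part of the job. Leave any purple look-alike of the tray_loose alone.

How it is judged (in metres and radians):
On the way, in this order (a step that is already met when the one before it is completed fails the run):
1. the loose tray lies squarely on the pile on the carousel, released and at rest (x of tray_loose in the frame of tray_mid between -0.006 and 0.006 m and y of tray_loose in the frame of tray_mid between -0.006 and 0.006 m and z of tray_loose in the frame of tray_mid between 0.009 and 0.017 m and angle between the x axis of tray_loose and the x axis of tray_mid, either way round below 0.1 rad and x of tray_mid in the frame of tray_low between -0.006 and 0.006 m and y of tray_mid in the frame of tray_low between -0.006 and 0.006 m and z of tray_mid in the frame of tray_low between 0.009 and 0.017 m and angle between the x axis of tray_mid and the x axis of tray_low, either way round below 0.1 rad and x of tray_low in the frame of turntable between -0.122 and -0.098 m and y of tray_low in the frame of turntable between -0.012 and 0.012 m and z of tray_low in the frame of turntable between 0.012 and 0.02 m and contact force between the fingers and tray_loose below 0.1 N and linear speed of tray_loose below 0.03 m/s), for 0.2 s.
2. the dropper bottle is at the front behind the pointer, the handle being gripped (y of dropper_bottle in the frame of foot between -0.014 and 0.014 m and x of dropper_bottle in the frame of foot below -0.08 m and contact force between the fingers and handle above 2 N), for 0.2 s.
At the end, for the whole second after the job is handed in: Three trays piled in their station, each within 6 mm and 0.1 rad of the one beneath; jars upright in their collars; the dropper bottle at the front within 14 mm of the line from axis to pointer; turntable still (under 0.05 rad/s), the fingers gripping its handle with over 2 N (all of step 2 and x of tray_loose in the frame of tray_mid between -0.006 and 0.006 m and y of tray_loose in the frame of tray_mid between -0.006 and 0.006 m and z of tray_loose in the frame of tray_mid between 0.009 and 0.017 m and angle between the x axis of tray_loose and the x axis of tray_mid, either way round below 0.1 rad and x of tray_mid in the frame of tray_low between -0.006 and 0.006 m and y of tray_mid in the frame of tray_low between -0.006 and 0.006 m and z of tray_mid in the frame of tray_low between 0.009 and 0.017 m and angle between the x axis of tray_mid and the x axis of tray_low, either way round below 0.1 rad and x of tray_low in the frame of turntable between -0.122 and -0.098 m and y of tray_low in the frame of turntable between -0.012 and 0.012 m and z of tray_low in the frame of turntable between 0.012 and 0.02 m and angle between each of dropper_bottle, shaker_a, shaker_b's own z axis and vertical below 0.15 rad and z of dropper_bottle in the frame of turntable between 0.012 and 0.02 m and z of shaker_a in the frame of turntable between 0.012 and 0.02 m and z of shaker_b in the frame of turntable between 0.012 and 0.02 m and angular speed of turntable below 0.05 rad/s and contact force between the fingers and tray_loose below 0.1 N); the arm keeps its last pose, push and grip.
It fails at once if a jar is handled with the fingers (contact force between the fingers and dropper_bottle above 1 N or contact force between the fingers and shaker_a above 1 N or contact force between the fingers and shaker_b above 1 N).
It fails at once if a jar tips over (angle between any of dropper_bottle, shaker_a, shaker_b's own z axis and vertical above 0.5 rad).
It fails at once if the mug, cup or glass nearby is moved by more than 20 mm (distance of any of mug, cup, glass from where it was at the start of the episode above 0.02 m).
It also fails if it takes over 67 s, if anything falls off the work surface, if the arm or the gripper's body presses on something with over 40 N, if the wrist force passes 120 N, or if a joint passes its speed limit or range.

## Working session

There is one attempt and no reset: what is moved stays moved. The work goes in short steps, Python scripts to look and compute and a tool call to move; the robot and the scene stay as the last step left them, time stands still between calls to the robot, and variables do not carry over. Pictures are saved under pics/ and viewed, about 8 in all and at most 12, crops included, and the job is handed in when it is done.

Besides the shell and the picture viewer there is one more tool, called after ">>>" in YAML: its name, and indented under it one key for each argument. play_rows: Moves the arm, as the interface text tells. Its arguments: {"type":"object","properties":{"targets":{"type":"array","items":{"type":"array","items":{"type":"number"}}}},"required":["targets"]}

```bash
mkdir -p pics
cat > h.py <<'E'
import numpy as np, cv2
from rig import bot
def ray(cam,u,v,z):
    c=bot.get_calibration(cam);R=np.array(c["R"]);t=np.array(c["t"])
    d=R.T@np.array([(u-c["cx"])/c["fx"],(v-c["cy"])/c["fy"],1]);o=-R.T@t
    return o+d*(z-o[2])/d[2]
def proj(cam,X):
    c=bot.get_calibration(cam);p=np.array(c["R"])@np.array(X)+np.array(c["t"])
    return np.array([c["fx"]*p[0]/p[2]+c["cx"],c["fy"]*p[1]/p[2]+c["cy"]])
E
python3 - <<'E'
from h import *
for n in("scene","top"):
    im=bot.capture(n);cv2.imwrite(f"pics/{n}0.png",im)
    c=bot.get_calibration(n);print(n,c["fx"],c["cx"],c["cy"],-np.array(c["R"]).T@np.array(c["t"]),np.round(c["R"],2).tolist())
s=bot.read_state();print(s["time_s"],s["position"],np.round(s["tcp_rot"],3).tolist(),s["opening"])
E
```

```text
scene 381.4451868307969 316.55720586853386 205.14755692002788 [ 0.01655713 -0.71013543  0.82488956] [[0.86, -0.51, -0.01], [-0.32, -0.52, -0.79], [0.4, 0.68, -0.61]]
top 429.6151986751092 317.377163886825 194.30368813748407 [0.26853401 0.07598907 1.34059585] [[-0.03, -1.0, 0.0], [-0.98, 0.03, -0.19], [0.19, -0.01, -0.98]]
0.1 [0.22315578 0.58303035 0.1849556 ] [[-0.934, 0.358, -0.001], [0.358, 0.934, -0.002], [0.0, -0.002, -1.0]] 0.999358477999345
```

View pics/scene0.png

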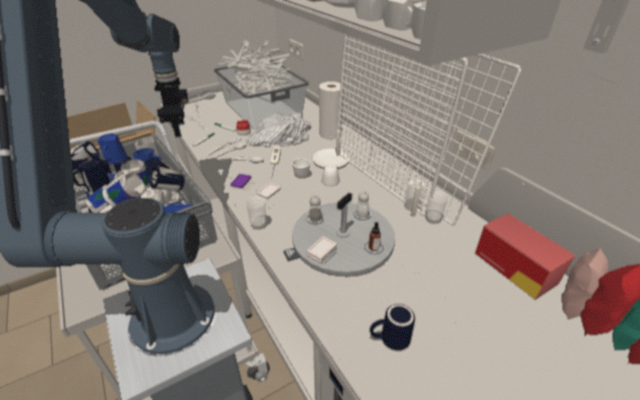

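View pics/top0.png

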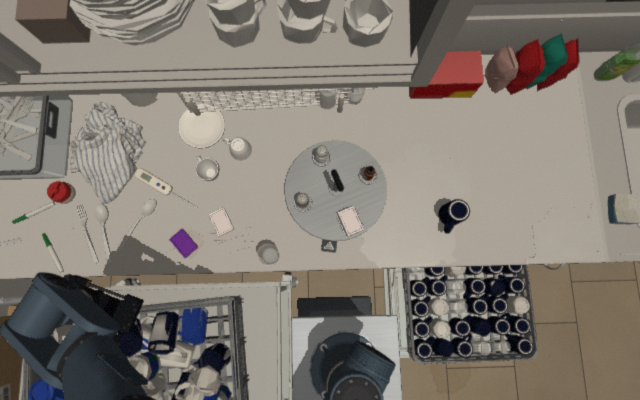

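Run:
```python
from h import *
im=cv2.imread("pics/top0.png");cv2.imwrite("pics/c1.png",cv2.resize(im[130:270,195:395],None,fx=4,fy=4,interpolation=cv2.INTER_CUBIC))
im=cv2.imread("pics/scene0.png");cv2.imwrite("pics/c2.png",cv2.resize(im[150:280,230:410],None,fx=4,fy=4,interpolation=cv2.INTER_CUBIC))
```

```text
(no output)
```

View pics/c1.png

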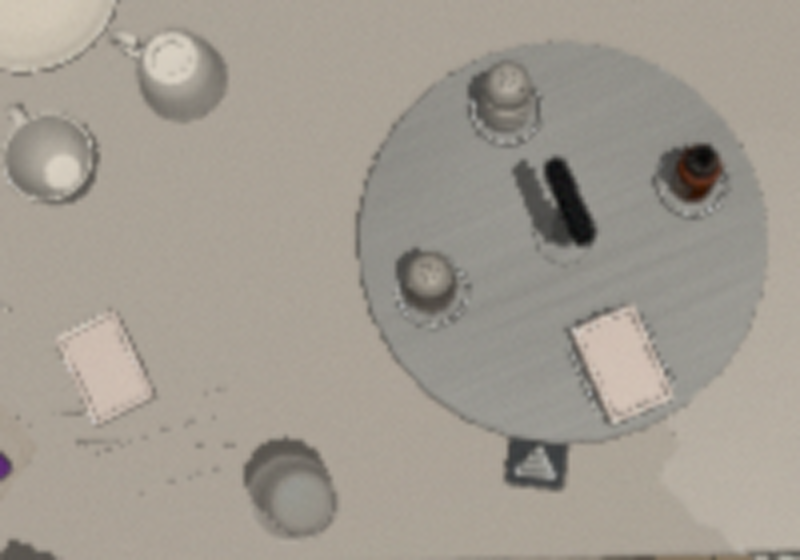

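View pics/c2.png

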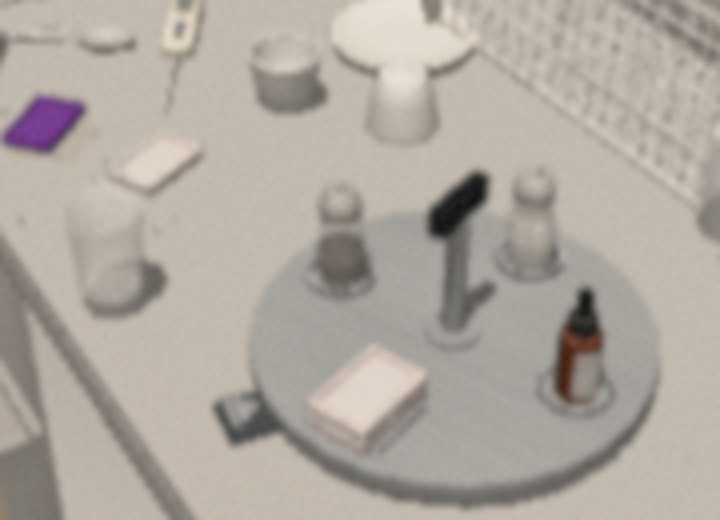

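Candidates for the tray: white tray at top (221,222) / scene (269,190), flat on the worktop left of the carousel. The purple plate at top (184,243) is the look-alike, and the white stack at (350,221) is the pile, so I choose (221,222). The crops confirm it is a white tray with a rim. The dropper bottle is at top (369,174), the handle bar at (338,180) and the pointer at (329,246). The shakers are at (321,152) and (302,200).

```bash
cat > m.py <<'E'
from h import *
def white(cam,im,box,z,thr=None):
    x0,y0,x1,y1=box;k=8
    a=cv2.resize(im[y0:y1,x0:x1],None,fx=k,fy=k,interpolation=cv2.INTER_CUBIC)
    L=a.min(2).copy(); r=a[:,:,2].astype(int)
    m=(r>(thr or 190)).astype(np.uint8)
    m=cv2.morphologyEx(m,cv2.MORPH_CLOSE,np.ones((9,9)));m=cv2.morphologyEx(m,cv2.MORPH_OPEN,np.ones((17,17)))
    cs,_=cv2.findContours(m,0,1);c=max(cs,key=cv2.contourArea)
    pts=np.array([ray(cam,x0+(p[0]+.5)/k-.5,y0+(p[1]+.5)/k-.5,z)[:2] for p in c[:,0]])
    rc=cv2.minAreaRect((pts*1000).astype(np.float32));b=cv2.boxPoints(rc)
    e=[b[1]-b[0],b[2]-b[1]];l=max(e,key=np.linalg.norm)
    return rc[0],sorted(rc[1]),np.degrees(np.arctan2(l[1],l[0]))%180
E
python3 - <<'E'
from m import *
t=cv2.imread("pics/top0.png");s=cv2.imread("pics/scene0.png")
print(t[222,221],t[205,221],t[221,350],t[195,350], s[190,269],s[200,269])
for th in (180,195,205):
    print(th,"loose",white("top",t,(203,203,240,242),.013,th),white("scene",s,(254,179,284,202),.013,th))
    print("   pile",white("top",t,(330,203,370,240),.056,th),white("scene",s,(300,230,342,262),.056,th))
# handle black bar
for cam,im,box in(("top",t,(325,165,347,196)),("scene",s,(330,190,356,212))):
    x0,y0,x1,y1=box;k=8
    a=cv2.resize(im[y0:y1,x0:x1],None,fx=k,fy=k,interpolation=cv2.INTER_CUBIC)
    m=(a.max(2)<60).astype(np.uint8);cs,_=cv2.findContours(m,0,1);c=max(cs,key=cv2.contourArea)
    z=.168 if cam=="top" else .154
    pts=np.array([ray(cam,x0+(p[0]+.5)/k-.5,y0+(p[1]+.5)/k-.5,z)[:2] for p in c[:,0]])
    rc=cv2.minAreaRect((pts*1000).astype(np.float32));print(cam,"bar",rc,cv2.boxPoints(rc).round().tolist())
# turntable disc: from gray? use given clicks, edge points in 4x crop
q=[(358,225),(768,240),(560,40),(410,95),(720,130),(400,365),(700,395),(575,442)]
P=np.array([ray("top",195+x/4-.375,130+y/4-.375,.030)[:2] for x,y in q])
A=np.c_[2*P,np.ones(len(P))];w=np.linalg.lstsq(A,(P**2).sum(1),rcond=None)[0];print("disc",w[:2],np.sqrt(w[2]+w[:2]@w[:2]))
f=lambda x,y,z:ray("top",195+x/4-.375,130+y/4-.375,z)[:2].round(4)
print("collars z.039", f(691,185,.035),f(506,110,.035),f(433,293,.035),"pointer",f(537,463,.016), "droptop",f(703,158,.132))
print("tongue end",f(505,484,.008),f(565,489,.008))
print("glass",f(300,505,.0),"glass top",f(285,470,.098))
E
```

```text
[177 188 205] [150 162 170] [180 191 207] [141 148 149] [203 214 225] [173 183 191]
180 loose ((443.9953918457031, 372.6119384765625), [51.89244842529297, 78.24363708496094], np.float32(25.089455)) ((441.3702087402344, 369.2313537597656), [114.28225708007812, 154.89529418945312], np.float32(63.139004))
   pile ((430.5855407714844, -28.666412353515625), [50.38926315307617, 77.31145477294922], np.float32(21.469887)) ((430.0302429199219, -27.390655517578125), [54.69797897338867, 82.92810821533203], np.float32(20.918179))Traceback (most recent call last):
  File "<stdin>", line 5, in <module>
  File "m.py", line 9, in white
    pts=np.array([ray(cam,x0+(p[0]+.5)/k-.5,y0+(p[1]+.5)/k-.5,z)[:2] for p in c[:,0]])
                  ~~~^^^^^^^^^^^^^^^^^^^^^^^^^^^^^^^^^^^^^^^^^^^
  File "h.py", line 4, in ray
    c=bot.get_calibration(cam);R=np.array(c["R"]);t=np.array(c["t"])
ValueError: time passes only in moves, steps and waits
```

```bash
python3 - <<'E'
s=open('h.py').read()
s=s.replace("def ray","import functools\n@functools.lru_cache(None)\ndef cal(n): return bot.get_calibration(n)\ndef ray",1).replace("c=bot.get_calibration(cam)","c=cal(cam)")
open('h.py','w').write(s)
E
python3 - <<'E'
from m import *
t=cv2.imread("pics/top0.png");s=cv2.imread("pics/scene0.png")
for th in (180,185,190):
    print(th,"loose",white("top",t,(203,203,240,242),.013,th),white("scene",s,(254,179,284,202),.013,th+20))
    print("   pile",white("top",t,(330,203,370,240),.056,th),white("scene",s,(300,230,342,262),.056,th))
for cam,im,box in(("top",t,(325,165,347,196)),("scene",s,(330,190,356,212))):
    x0,y0,x1,y1=box;k=8
    a=cv2.resize(im[y0:y1,x0:x1],None,fx=k,fy=k,interpolation=cv2.INTER_CUBIC)
    m=(a.max(2)<60).astype(np.uint8);cs,_=cv2.findContours(m,0,1);c=max(cs,key=cv2.contourArea)
    z=.168 if cam=="top" else .154
    pts=np.array([ray(cam,x0+(p[0]+.5)/k-.5,y0+(p[1]+.5)/k-.5,z)[:2] for p in c[:,0]])
    rc=cv2.minAreaRect((pts*1000).astype(np.float32));print(cam,"bar",rc,cv2.boxPoints(rc).round().tolist())
q=[(358,225),(768,240),(560,40),(410,95),(720,130),(400,365),(700,395),(575,442)]
P=np.array([ray("top",195+x/4-.375,130+y/4-.375,.030)[:2] for x,y in q])
A=np.c_[2*P,np.ones(len(P))];w=np.linalg.lstsq(A,(P**2).sum(1),rcond=None)[0];print("disc",w[:2],np.sqrt(w[2]+w[:2]@w[:2]))
f=lambda x,y,z:ray("top",195+x/4-.375,130+y/4-.375,z)[:2].round(4)
print("collars z.035", f(691,185,.035),f(506,110,.035),f(433,293,.035),"pointer",f(537,463,.016), "droptop",f(703,158,.132))
print("tongue end",f(505,484,.008),f(565,489,.008))
print("glass base",f(300,505,.0),"glass top",f(285,470,.098))
E
```

```text
180 loose ((443.9953918457031, 372.6119384765625), [51.89244842529297, 78.24363708496094], np.float32(25.089455)) ((444.2271423339844, 373.9538269042969), [54.42692947387695, 82.69064331054688], np.float32(27.644331))
   pile ((430.5855407714844, -28.666412353515625), [50.38926315307617, 77.31145477294922], np.float32(21.469887)) ((430.0302429199219, -27.390655517578125), [54.69797897338867, 82.92810821533203], np.float32(20.918179))
185 loose ((444.0091247558594, 372.3845520019531), [51.02432632446289, 77.12132263183594], np.float32(24.81163)) ((443.721923828125, 371.3568115234375), [47.93354034423828, 77.42765808105469], np.float32(26.673317))
   pile ((430.77935791015625, -28.686153411865234), [49.92047119140625, 76.67092895507812], np.float32(21.509995)) ((429.9844970703125, -27.54958724975586), [53.62793731689453, 81.2614974975586], np.float32(21.088072))
190 loose ((444.2994384765625, 372.28472900390625), [50.01512908935547, 75.64151763916016], np.float32(25.183046)) ((443.6195068359375, 368.2724609375), [41.05730056762695, 72.97429656982422], np.float32(27.557302))
   pile ((430.75347900390625, -28.519775390625), [49.20280075073242, 75.89675903320312], np.float32(21.508495)) ((429.98028564453125, -27.713111877441406), [52.143768310546875, 80.06117248535156], np.float32(20.552916))
top bar ((530.6336669921875, 16.290775299072266), (63.825538635253906, 23.591718673706055), 18.117023468017578) [[497.0, 18.0], [504.0, -5.0], [565.0, 15.0], [557.0, 37.0]]
scene bar ((533.3768920898438, 13.543163299560547), (76.60183715820312, 23.116172790527344), 27.23286247253418) [[494.0, 6.0], [505.0, -14.0], [573.0, 21.0], [562.0, 41.0]]
disc [0.53339486 0.01488166] 0.159796897202902
collars z.035 [ 0.5716 -0.0889] [0.6358 0.0537] [0.4914 0.1139] pointer [0.3603 0.0373] droptop [ 0.5689 -0.0863]
tongue end [0.3454 0.0622] [0.3404 0.0161]
glass base [0.3338 0.221 ] glass top [0.3543 0.221 ]
```

>>> play_rows:
  targets:
    - [0, 0.037, -0.035, 0, 0, 0, 0.134]
    - [0, 0.037, -0.035, 0, 0, 0, 0.134]
    - [0, 0.037, -0.035, 0, 0, 0, 0.134]
    - [0, 0.037, -0.035, 0, 0, 0, 0.134]
    - [0, 0.037, -0.035, 0, 0, 0, 0.134]
    - [0, 0.035, -0.0365, 0, 0, 0, 0.134]
    - [0, 0, 0, -0.04, 0, 0, 0]
    - [0, 0, 0, -0.03, 0, 0, 0]
    - [0, 0, 0, 0, 0, 0, 0]
    - [0, 0, 0, 0, 0, 0, 0]

```text
time_s: 1.35
position: [0.444, 0.3726, 0.1166]
tcp_rot: [[-0.905, -0.425, 0.001], [-0.425, 0.905, 0.001], [-0.001, 0.0, -1.0]]
force: [-0.1, 0.1, -0.6]
opening: 0.995
```

Run:
```python
from m import *
s=bot.read_state();print(s["time_s"],s["position"],np.round(s["tcp_rot"],3).tolist(),s["joint_positions"], s["force"])
im=bot.capture("scene");t=bot.capture("top");cv2.imwrite("pics/s1.png",im)
a=cv2.resize(im[60:230,180:350],(560,560));b=cv2.resize(t[130:270,150:290],(560,560))
cv2.imwrite("pics/c3.png",cv2.resize(np.hstack([a,b]),(800,400)))
```

```text
1.35 [0.44401585 0.37263232 0.11656554] [[-0.905, -0.425, 0.001], [-0.425, 0.905, 0.001], [-0.001, 0.0, -1.0]] [ 2.89641361e+01  3.17772849e+01  9.25982258e+01  9.24058419e-04
  5.55557514e+01 -8.61619602e+01] [-0.08844246  0.08015548 -0.63106462]
```

View pics/c3.png

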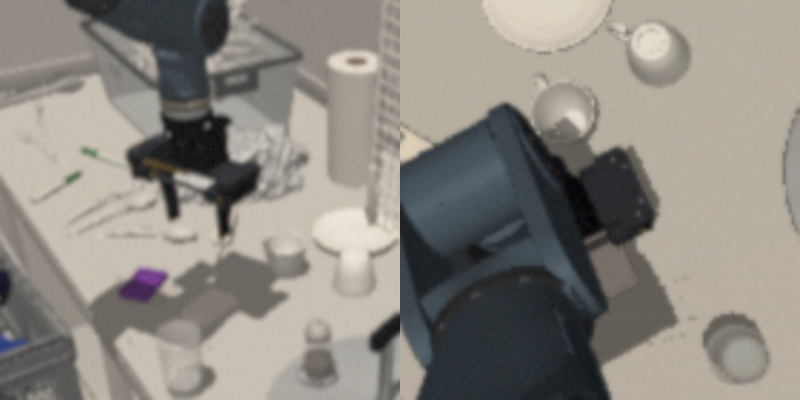

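>>> play_rows:
  targets:
    - [0, 0, 0, -0.04, 0, 0, 0]
    - [0, 0, 0, -0.04, 0, 0, 0]
    - [0, 0, 0, -0.022, 0, 0, 0]
    - [0, 0, 0, -0.01, 0, 0, 0]
    - [0, 0, 0, 0, 0, 0, 0]
    - [0, 0, 0, 0, 0, 0, 0]

```text
time_s: 2.2
position: [0.4445, 0.3728, 0.0052]
tcp_rot: [[-0.905, -0.424, 0.002], [-0.424, 0.905, 0.001], [-0.003, 0.0, -1.0]]
force: [-1.1, -0.5, 1.3]
opening: 1.0
```

>>> play_rows:
  targets:
    - [0.3, 0, 0, -0.001, 0, 0, 0]
    - [0.6, 0, 0, 0, 0, 0, 0]
    - [1, 0, 0, 0, 0, 0, 0]
    - [1, 0, 0, 0, 0, 0, 0]
    - [1, 0, 0, 0, 0, 0, 0]
    - [1, 0, 0, 0, 0, 0, 0]
    - [1, 0, 0, 0, 0, 0, 0]
    - [1, 0, 0, 0, 0, 0, 0]

```text
time_s: 3.2
position: [0.4435, 0.3721, 0.0028]
tcp_rot: [[-0.905, -0.424, -0.0], [-0.424, 0.905, -0.0], [0.0, -0.0, -1.0]]
force: [-0.5, 0.1, -0.0]
opening: 0.174
```

>>> play_rows:
  targets:
    - [1, 0, 0, 0, 0, 0, 0]
    - [1, 0, 0, 0, 0, 0, 0]

```text
time_s: 3.45
position: [0.4435, 0.3721, 0.0028]
tcp_rot: [[-0.906, -0.424, -0.0], [-0.424, 0.906, -0.0], [0.0, -0.0, -1.0]]
force: [0.3, -0.6, 0.3]
opening: 0.018
```

Run:
```python
from m import *
s=bot.read_state();print(s["time_s"],s["position"],s["opening"], s["force"])
im=bot.capture("scene");t=bot.capture("top");cv2.imwrite("pics/s2.png",im)
a=cv2.resize(im[130:230,220:320],(560,560),interpolation=2);b=cv2.resize(t[180:260,190:270],(560,560),interpolation=2)
cv2.imwrite("pics/c4.png",cv2.resize(np.hstack([a,b]),(800,400)))
```

```text
3.45 [0.44351146 0.37213256 0.00283779] 0.01789608883071073 [ 0.29136603 -0.56687608  0.33697661]
```

View pics/c4.png

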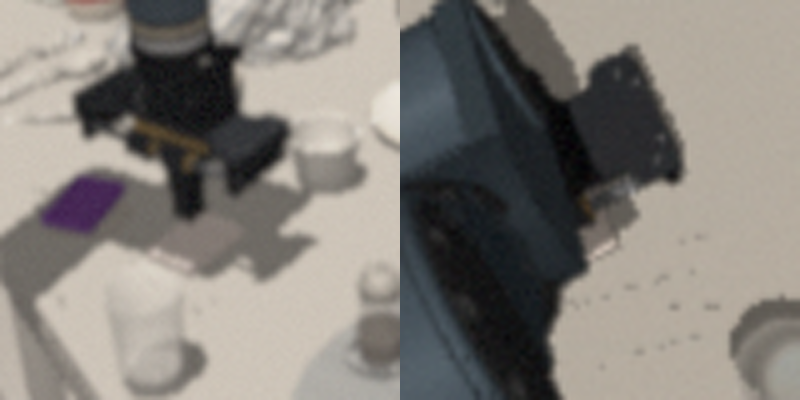

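Run:
```python
from m import *
im=cv2.imread("pics/s2.png")
for z in(0,.003,.013,.03,.05,.08): print(z,proj("scene",[.4435,.372,z]),proj("top",[.4435,.372,z]))
a=cv2.resize(im[150:215,235:305],None,fx=8,fy=8,interpolation=2)
a=np.clip(a.astype(int)*2-60,0,255).astype(np.uint8)
def mk(X,c):
    p=proj("scene",X);cv2.circle(a,(int((p[0]-235+.5)*8),int((p[1]-150+.5)*8)),4,c,-1)
mk([.4435,.372,.003],(0,0,255));mk([.4435,.372,.05],(0,255,0))
# tray corners from the measurement
u=np.array([np.cos(np.radians(25)),np.sin(np.radians(25))]);v=np.array([-u[1],u[0]])
for i in(-1,1):
  for j in(-1,1):
    p=np.array([.444,.3724])+i*.039*u+j*.026*v;mk([*p,.013],(255,0,0))
cv2.imwrite("pics/c5.png",a)
s=white("scene",im,(254,179,284,202),.013,150);print(s)
```

```text
0 [268.39470706 191.84092924] [221.29656378 221.87365094]
0.003 [268.3235816  191.18298621] [221.08678675 221.75475808]
0.013 [268.08515463 188.97742767] [220.38084208 221.35465814]
0.03 [267.67502773 185.18356633] [219.15659496 220.66080603]
0.05 [267.18462424 180.64710991] [217.67600033 219.82166686]
0.08 [266.43252167 173.6898172 ] [215.3691754  218.51425488]
((424.5358581542969, 329.5201721191406), [59.67500686645508, 113.72850036621094], np.float32(148.41959))
```

View pics/c5.png

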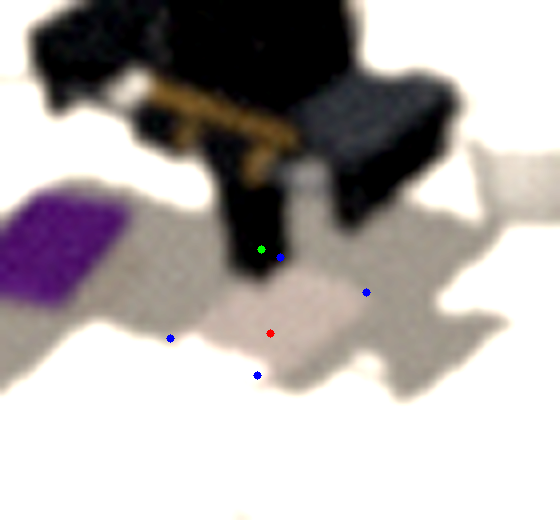

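Run:
```python
from m import *
c=np.array([.444,.3726]);v=np.array([-.424,.905])
for z in(.1166,.135,.15,.17): print(z,[proj("scene",[*(c+s*.045*v),z]).round(1).tolist() for s in(-1,1)])
print("ray tip closed at z 0.003",ray("scene",267,184,.003))
a=cv2.imread("pics/s1.png")[100:200,220:310]
a=cv2.resize(a,None,fx=6,fy=6,interpolation=2)
for z,col in((.1166,(0,0,255)),(.15,(0,255,0))):
  for s in(-1,1):
    p=proj("scene",[*(c+s*.045*v),z]);cv2.circle(a,(int((p[0]-219.5)*6),int((p[1]-99.5)*6)),4,col,-1)
cv2.imwrite("pics/c6.png",a)
```

```text
0.1166 [[275.5, 168.6], [255.9, 161.2]]
0.135 [[275.1, 164.0], [255.3, 156.7]]
0.15 [[274.8, 160.3], [254.9, 153.0]]
0.17 [[274.3, 155.2], [254.2, 148.0]]
ray tip closed at z 0.003 [0.4591643  0.41729275 0.003     ]
```

View pics/c6.png

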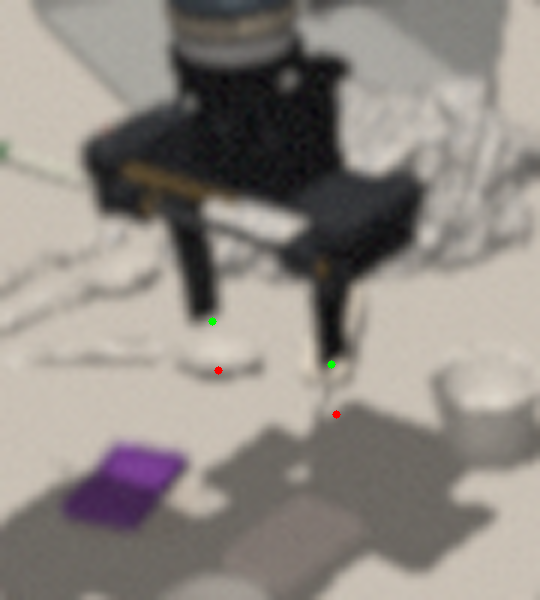

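The fingertips show about 33 mm higher in the scene view than the reported TCP (tips at scene (275,160) and (254,153), which match z=0.15 rather than 0.117). The fingers closed above the tray and nothing moved. I'll reopen and do a guarded descent to settle the real tip height.

>>> play_rows:
  targets:
    - [0, 0, 0, 0, 0, 0, 0]
    - [0, 0, 0, 0, 0, 0, 0]
    - [0, 0, 0, 0, 0, 0, 0]
    - [0, 0, 0, 0, 0, 0, 0]
    - [0, 0, 0, 0, 0, 0, 0]
    - [0, 0, 0, 0, 0, 0, 0]
    - [0, 0, 0, 0, 0, 0, 0]
    - [0, 0, 0, 0, 0, 0, 0]
    - [0, 0, 0, -0.004, 0, 0, 0]
    - [0, 0, 0, -0.002, 0, 0, 0]
    - [0, 0, 0, 0, 0, 0, 0]

```text
time_s: 4.92
position: [0.4433, 0.372, -0.0035]
tcp_rot: [[-0.906, -0.424, -0.001], [-0.424, 0.906, -0.0], [0.001, -0.0, -1.0]]
force: [0.2, 0.1, -0.3]
opening: 0.991
```

Reported z is below the worktop with no force, so the reading does have an offset. I'll continue down in small steps.

>>> play_rows:
  targets:
    - [0, 0, 0, -0.004, 0, 0, 0]
    - [0, 0, 0, -0.004, 0, 0, 0]
    - [0, 0, 0, -0.003, 0, 0, 0]
    - [0, 0, 0, 0, 0, 0, 0]
    - [0, 0, 0, 0, 0, 0, 0]

```text
time_s: 5.55
position: [0.4435, 0.3722, -0.0142]
tcp_rot: [[-0.906, -0.424, -0.0], [-0.424, 0.906, 0.0], [0.0, 0.0, -1.0]]
force: [0.1, -0.7, -0.7]
opening: 1.002
```

Run:
```python
from m import *
im=bot.capture("scene");s=bot.read_state();print(s["position"],s["force"])
c=np.array(s["position"][:2]);v=np.array([-.424,.905])
a=cv2.resize(im[145:215,225:305],None,fx=8,fy=8,interpolation=2)
for z,col in((.0,(0,0,255)),(.018,(0,255,0))):
  for q in(-1,1):
    p=proj("scene",[*(c+q*.0435*v),z]);cv2.circle(a,(int((p[0]-224.5)*8),int((p[1]-144.5)*8)),3,col,-1)
a=np.clip(a.astype(int)*1.6,0,255).astype(np.uint8)
cv2.imwrite("pics/c7.png",a)
```

```text
[ 0.44360937  0.37219412 -0.01405194] [ 0.38721787  0.42245751 -0.59766568]
```

View pics/c7.png

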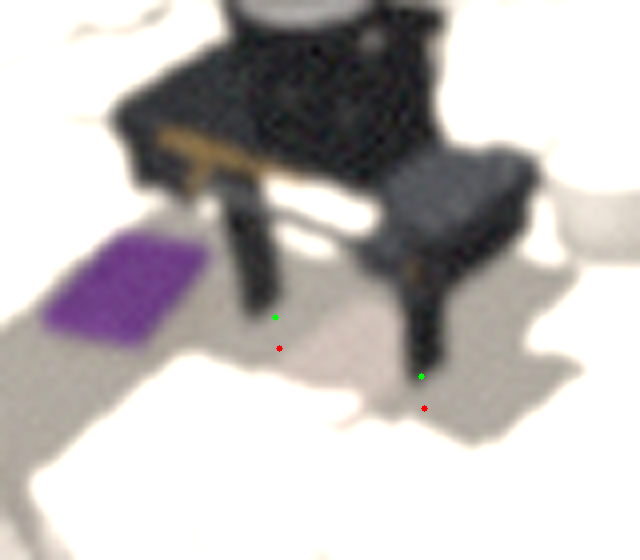

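>>> play_rows:
  targets:
    - [0, 0, 0, -0.005, 0, 0, 0]
    - [0, 0, 0, -0.004, 0, 0, 0]
    - [0, 0, 0, -0.003, 0, 0, 0]
    - [0, 0, 0, 0, 0, 0, 0]
    - [0, 0, 0, 0, 0, 0, 0]

```text
time_s: 6.22
position: [0.4436, 0.3722, -0.0261]
tcp_rot: [[-0.905, -0.424, 0.0], [-0.424, 0.905, 0.0], [-0.0, 0.0, -1.0]]
force: [-0.1, 0.2, 0.4]
opening: 0.999
```

>>> play_rows:
  targets:
    - [0, 0, 0, -0.002, 0, 0, 0]
    - [0, 0, 0, 0, 0, 0, 0]
    - [1, 0, 0, 0, 0, 0, 0]
    - [1, 0, 0, 0, 0, 0, 0]
    - [1, 0, 0, 0, 0, 0, 0]
    - [1, 0, 0, 0, 0, 0, 0]
    - [1, 0, 0, 0, 0, 0, 0]
    - [1, 0, 0, 0, 0, 0, 0]
    - [1, 0, 0, 0, 0, 0, 0]
    - [1, 0, 0, 0, 0, 0, 0]
    - [1, 0, 0, 0, 0, 0, 0]

```text
time_s: 7.6
position: [0.4435, 0.3722, -0.0281]
tcp_rot: [[-0.905, -0.424, 0.0], [-0.424, 0.905, 0.0], [-0.0, -0.0, -1.0]]
force: [-1.4, 0.2, 1.1]
opening: 0.588
```

>>> play_rows:
  targets:
    - [1, 0, 0, 0.02, 0, 0, 0]
    - [1, 0, 0, 0.04, 0, 0, 0]
    - [1, 0, 0, 0.05, 0, 0, 0]
    - [1, 0, 0, 0.05, 0, 0, 0]
    - [1, 0, 0, 0.01, 0, 0, 0]
    - [1, 0, 0, 0, 0, 0, 0]

```text
time_s: 8.35
position: [0.4433, 0.372, 0.1419]
tcp_rot: [[-0.905, -0.424, 0.0], [-0.424, 0.905, 0.0], [-0.0, -0.0, -1.0]]
force: [-0.6, 0.2, -0.3]
opening: 0.587
```

>>> play_rows:
  targets:
    - [1, -0.0015, -0.02, 0, 0, 0, -0.006]
    - [1, -0.0015, -0.045, 0, 0, 0, -0.007]
    - [1, -0.0015, -0.045, 0, 0, 0, -0.007]
    - [1, -0.0015, -0.045, 0, 0, 0, -0.007]
    - [1, -0.0015, -0.045, 0, 0, 0, -0.007]
    - [1, -0.0015, -0.045, 0, 0, 0, -0.007]
    - [1, -0.0015, -0.045, 0, 0, 0, -0.007]
    - [1, -0.0015, -0.045, 0, 0, 0, -0.007]
    - [1, -0.0014, -0.045, 0, 0, 0, -0.007]
    - [1, 0, -0.021, 0, 0, 0, 0]
    - [1, 0, 0, 0, 0, 0, 0]
    - [1, 0, 0, 0, 0, 0, 0]

```text
time_s: 9.85
position: [0.4285, -0.0283, 0.141]
tcp_rot: [[-0.93, -0.367, -0.003], [-0.367, 0.93, 0.001], [0.002, 0.002, -1.0]]
force: [-0.2, 0.7, -0.5]
opening: 0.591
```

Run:
```python
from m import *
s=bot.read_state();print(s["time_s"],s["position"],s["opening"],s["force"],np.degrees(np.arctan2(s["tcp_rot"][1][1],s["tcp_rot"][0][1])))
im=bot.capture("scene");t=bot.capture("top");cv2.imwrite("pics/s3.png",im);cv2.imwrite("pics/t3.png",t)
a=cv2.resize(im[140:280,230:400],(640,527),interpolation=2);b=cv2.resize(t[130:260,270:400],(527,527),interpolation=2)
cv2.imwrite("pics/c8.png",cv2.resize(np.hstack([a,b]),(800,361)))
```

```text
9.85 [ 0.42854544 -0.02831078  0.14095612] 0.5914493309461739 [-0.1761003   0.66018172 -0.45002573] 111.51946472281016
```

View pics/c8.png

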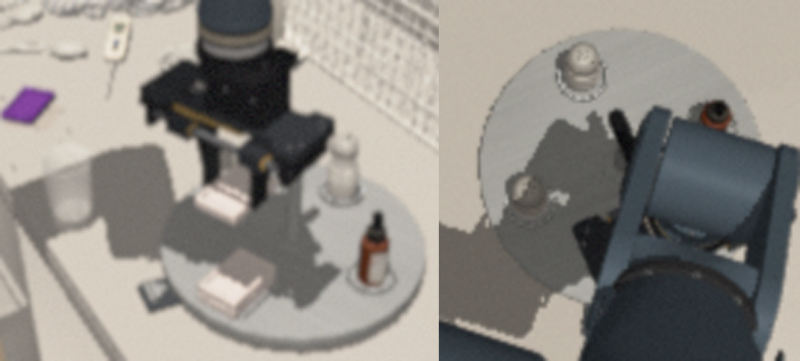

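The tray is held level in the fingers. Its bottom was at 0 with reported z=-0.028, so it should release at reported z≈0.028. I'll lower to a 10 mm gap and check alignment.

>>> play_rows:
  targets:
    - [1, 0.001, 0, -0.04, 0, 0, 0]
    - [1, 0, 0, -0.04, 0, 0, 0]
    - [1, 0, 0, -0.017, 0, 0, 0]
    - [1, 0, 0, -0.006, 0, 0, 0]
    - [1, 0, 0, 0, 0, 0, 0]
    - [1, 0, 0, 0, 0, 0, 0]

```text
time_s: 10.7
position: [0.4318, -0.0288, 0.0396]
tcp_rot: [[-0.93, -0.368, 0.002], [-0.368, 0.93, -0.001], [-0.001, -0.001, -1.0]]
force: [-0.9, -0.4, -0.1]
opening: 0.589
```

Run:
```python
from m import *
s=bot.read_state();print(s["time_s"],s["position"],s["opening"],s["force"])
im=bot.capture("scene");cv2.imwrite("pics/s4.png",im)
k=9;x0,y0=295,215
a=cv2.resize(im[215:270,295:355],None,fx=k,fy=k,interpolation=2)
z=s["position"][2]+.0281;print(z)
u=np.array([np.cos(np.radians(21.4)),np.sin(np.radians(21.4))]);v=np.array([-u[1],u[0]])
def quad(c,z,col):
    P=[proj("scene",[*(np.array(c)+i*.039*u+j*.026*v),z]) for i,j in((-1,-1),(1,-1),(1,1),(-1,1))]
    P=np.array([[(p[0]-x0+.5)*k,(p[1]-y0+.5)*k] for p in P],np.int32);cv2.polylines(a,[P],True,col,1);print(P.tolist())
quad((.4304,-.0282),z+.013,(0,0,255));quad((.4304,-.0282),z,(0,0,255));quad((.4304,-.0282),.056,(0,200,0))
cv2.imwrite("pics/c9.png",a)
```

```text
10.7 [ 0.43179382 -0.02881949  0.0395749 ] 0.5891145223064824 [-0.87903485 -0.44783011 -0.06299347]
0.06767489565180279
[[234, 336], [381, 198], [252, 133], [101, 265]]
[[234, 366], [381, 228], [252, 163], [103, 295]]
[[234, 393], [380, 254], [252, 189], [104, 321]]
```

View pics/c9.png

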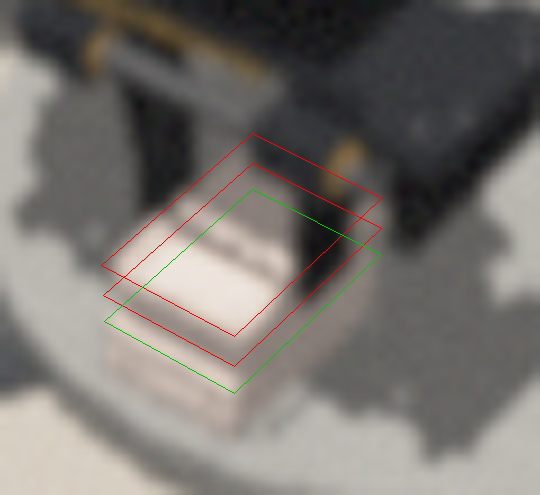

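Held tray's near corners, (103,268) and (238,338) in the crop, match the outline predicted over the pile to within about 0.5 px. I'll lower it now.

>>> play_rows:
  targets:
    - [1, 0, 0, -0.005, 0, 0, 0]
    - [1, 0, 0, -0.003, 0, 0, 0]
    - [1, 0, 0, -0.002, 0, 0, 0]
    - [1, 0, 0, 0, 0, 0, 0]
    - [1, 0, 0, 0, 0, 0, 0]

```text
time_s: 11.38
position: [0.4311, -0.0289, 0.0288]
tcp_rot: [[-0.93, -0.367, -0.0], [-0.367, 0.93, 0.0], [0.0, 0.0, -1.0]]
force: [0.5, -0.2, -1.7]
opening: 0.593
```

>>> play_rows:
  targets:
    - [1, 0, 0, -0.001, 0, 0, 0]
    - [1, 0, 0, 0, 0, 0, 0]
    - [1, 0, 0, 0, 0, 0, 0]

```text
time_s: 11.75
position: [0.4311, -0.0288, 0.0279]
tcp_rot: [[-0.93, -0.367, -0.0], [-0.367, 0.93, -0.0], [0.0, -0.0, -1.0]]
force: [0.6, 0.5, -1.3]
opening: 0.592
```

>>> play_rows:
  targets:
    - [0.38, 0, 0, 0, 0, 0, 0]
    - [0.36, 0, 0, 0, 0, 0, 0]
    - [0.3, 0, 0, 0, 0, 0, 0]
    - [0.2, 0, 0, 0, 0, 0, 0]
    - [0.1, 0, 0, 0, 0, 0, 0]
    - [0.05, 0, 0, 0, 0, 0, 0]
    - [0.05, 0, 0, 0, 0, 0, 0]
    - [0.05, 0, 0, 0, 0, 0, 0]

```text
time_s: 12.75
position: [0.4311, -0.0288, 0.0278]
tcp_rot: [[-0.93, -0.367, -0.0], [-0.367, 0.93, 0.0], [0.0, 0.0, -1.0]]
force: [0.2, -0.4, -0.2]
opening: 0.946
```

>>> play_rows:
  targets:
    - [0.05, 0, 0, 0.01, 0, 0, 0]
    - [0.05, 0, 0, 0.03, 0, 0, 0]
    - [0, 0, 0, 0.05, 0, 0, 0]
    - [0, 0, 0, 0.05, 0, 0, 0]
    - [0, 0, 0, 0.02, 0, 0, 0]
    - [0, 0, 0, 0, 0, 0, 0]
    - [0, 0, 0, 0, 0, 0, 0]

```text
time_s: 13.62
position: [0.4302, -0.0286, 0.1872]
tcp_rot: [[-0.93, -0.367, -0.002], [-0.367, 0.93, 0.0], [0.001, 0.001, -1.0]]
force: [-1.1, 0.9, -0.3]
opening: 1.001
```

Run:
```python
from m import *
s=bot.read_state();print(s["time_s"],s["position"],s["opening"],s["force"])
im=bot.capture("scene");t=bot.capture("top");cv2.imwrite("pics/s5.png",im)
for th in(130,150,180,190): print(white("scene",im,(300,225,342,262),.069,th))
cv2.imwrite("pics/c10.png",np.hstack([cv2.resize(im[200:275,285:400],(720,470),interpolation=2)]))
```

```text
13.625 [ 0.43017808 -0.02856188  0.18724118] 1.0009716968655156 [-1.09181992  0.92372325 -0.30758703]
((419.3048400878906, -38.69755554199219), [116.72664642333984, 118.93196868896484], np.float32(61.22765))
((418.3147888183594, -39.91926574707031), [110.68396759033203, 119.01487731933594], np.float32(148.63358))
((407.41497802734375, -24.90229034423828), [90.03533935546875, 99.99996948242188], np.float32(28.239338))
((415.6625061035156, -34.07464599609375), [57.5052490234375, 90.00782012939453], np.float32(21.982752))
```

View pics/c10.png

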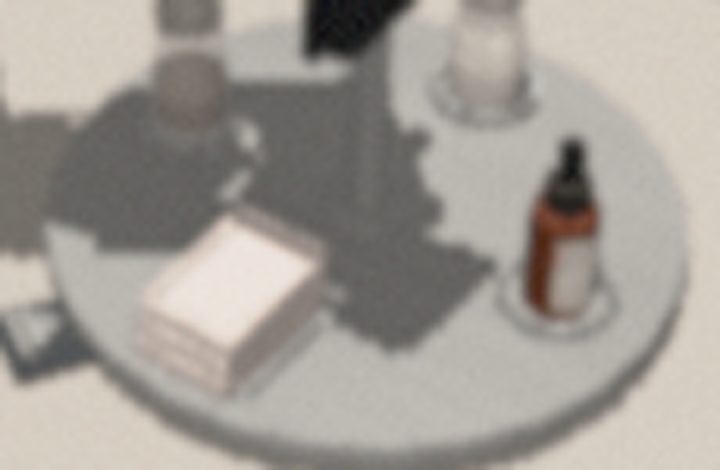

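The tray landed flush: three aligned trays in the crop, bottle at its collar. That is 12 pictures viewed, so the rest goes by numbers. Next is the handle.

>>> play_rows:
  targets:
    - [0, 0.026, 0.011, 0, 0, 0, 0]
    - [0, 0.026, 0.011, 0, 0, 0, 0]
    - [0, 0.026, 0.011, 0, 0, 0, 0]
    - [0, 0.025, 0.01, 0, 0, 0, 0]
    - [0, 0, 0, 0, 0, 0, 0]
    - [0, 0, 0, -0.03, 0, 0, 0]
    - [0, 0, 0, -0.03, 0, 0, 0]
    - [0, 0, 0, -0.015, 0, 0, 0]
    - [0, 0, 0, -0.01, 0, 0, 0]
    - [0, 0, 0, 0, 0, 0, 0]
    - [0, 0, 0, 0, 0, 0, 0]

```text
time_s: 15.1
position: [0.5348, 0.014, 0.1036]
tcp_rot: [[-0.93, -0.367, 0.002], [-0.367, 0.93, -0.0], [-0.001, -0.001, -1.0]]
force: [0.8, -0.7, 0.3]
opening: 1.002
```

>>> play_rows:
  targets:
    - [0.2, 0, 0, 0, 0, 0, 0]
    - [0.4, 0, 0, 0, 0, 0, 0]
    - [0.6, 0, 0, 0, 0, 0, 0]
    - [0.7, 0, 0, 0, 0, 0, 0]
    - [1, 0, 0, 0, 0, 0, 0]
    - [1, 0, 0, 0, 0, 0, 0]
    - [1, 0, 0, 0, 0, 0, 0]
    - [1, 0, 0, 0, 0, 0, 0]
    - [1, 0, 0, 0, 0, 0, 0]

```text
time_s: 16.23
position: [0.5343, 0.0137, 0.1029]
tcp_rot: [[-0.93, -0.368, 0.0], [-0.368, 0.93, -0.001], [-0.0, -0.001, -1.0]]
force: [0.0, -1.9, -0.3]
opening: 0.18
```

>>> play_rows:
  targets:
    - [1, 0, 0, 0, 0, 0, -0.02]
    - [1, 0, 0, 0, 0, 0, -0.04]
    - [1, 0, 0, 0, 0, 0, -0.06]
    - [1, 0, 0, 0, 0, 0, -0.06]
    - [1, 0, 0, 0, 0, 0, -0.06]
    - [1, 0, 0, 0, 0, 0, -0.06]
    - [1, 0, 0, 0, 0, 0, -0.06]
    - [1, 0, 0, 0, 0, 0, -0.06]
    - [1, 0, 0, 0, 0, 0, -0.04]
    - [1, 0, 0, 0, 0, 0, -0.02]
    - [1, 0, 0, 0, 0, 0, 0]
    - [1, 0, 0, 0, 0, 0, 0]

```text
time_s: 17.73
position: [0.5343, 0.0142, 0.1028]
tcp_rot: [[-0.995, 0.104, 0.0], [0.104, 0.995, 0.0], [-0.0, 0.0, -1.0]]
force: [1.3, -0.2, -1.1]
opening: 0.181
```

```bash
cat > b.py <<'E'
from m import *
s=bot.read_state();R=np.array(s["tcp_rot"]);print(s["time_s"],s["position"],s["opening"],s["force"],s["moment"],"yaw",np.degrees(np.arctan2(R[1,1],R[0,1])),np.round(s["joint_positions"],1))
for cam in("scene","top"):
    im=bot.capture(cam);cv2.imwrite(f"pics/b_{cam}_{s['time_s']:.0f}.png",im)
    b,g,r=[im[:,:,i].astype(int) for i in range(3)]
    m=((r>65)&(r>1.7*g)&(r>1.7*b)).astype(np.uint8)
    P=proj(cam,[.533,.0145,.06]);Y,X=np.mgrid[:400,:640];m[np.hypot(X-P[0],Y-P[1])>65]=0
    n,l,st,ce=cv2.connectedComponentsWithStats(m)
    for i in range(1,n):
        if st[i,4]>8:
            c=ce[i];w=ray(cam,*c,.065);d=w[:2]-[.533,.0145]
            print(cam,st[i].tolist(),c.round(1),w.round(4),"r",np.hypot(*d).round(4),"ang",np.degrees(np.arctan2(d[1],d[0])).round(1))
E
python3 b.py
```

```text
17.725 [0.53427168 0.01420794 0.1028416 ] 0.1807393215064171 [ 1.28459699 -0.19427513 -1.09039702] [-0.11125425 -0.10564562 -0.08806142] yaw 84.04206825153587 [-10.5  30.1  99.7   0.   50.2 -94.5]
scene [358, 242, 8, 3, 15] [361.8 243.4] [ 0.5309 -0.0856  0.065 ] r 0.1001 ang -91.2
top [370, 191, 6, 3, 13] [372.5 192.1] [ 0.514  -0.0983  0.065 ] r 0.1144 ang -99.6
```

>>> play_rows:
  targets:
    - [1, 0, 0, 0, 0, 0, -0.03]
    - [1, 0, 0, 0, 0, 0, -0.06]
    - [1, 0, 0, 0, 0, 0, -0.08]
    - [1, 0, 0, 0, 0, 0, -0.08]
    - [1, 0, 0, 0, 0, 0, -0.08]
    - [1, 0, 0, 0, 0, 0, -0.08]
    - [1, 0, 0, 0, 0, 0, -0.08]
    - [1, 0, 0, 0, 0, 0, -0.08]
    - [1, 0, 0, 0, 0, 0, -0.08]
    - [1, 0, 0, 0, 0, 0, -0.06]
    - [1, 0, 0, 0, 0, 0, -0.03]
    - [1, 0, 0, 0, 0, 0, 0]

```text
time_s: 19.32
position: [0.5347, 0.0149, 0.1029]
tcp_rot: [[-0.664, 0.748, 0.001], [0.748, 0.664, 0.001], [0.0, 0.002, -1.0]]
force: [2.8, 5.0, -1.6]
opening: 0.183
```

>>> play_rows:
  targets:
    - [1, 0, 0, 0, 0, 0, -0.03]
    - [1, 0, 0, 0, 0, 0, -0.06]
    - [1, 0, 0, 0, 0, 0, -0.08]
    - [1, 0, 0, 0, 0, 0, -0.08]
    - [1, 0, 0, 0, 0, 0, -0.08]
    - [1, 0, 0, 0, 0, 0, -0.08]
    - [1, 0, 0, 0, 0, 0, -0.08]
    - [1, 0, 0, 0, 0, 0, -0.08]
    - [1, 0, 0, 0, 0, 0, -0.08]
    - [1, 0, 0, 0, 0, 0, -0.06]
    - [1, 0, 0, 0, 0, 0, -0.03]
    - [1, 0, 0, 0, 0, 0, 0]

```text
time_s: 20.82
position: [0.5354, 0.0151, 0.1029]
tcp_rot: [[0.014, 1.0, 0.003], [1.0, -0.014, 0.002], [0.002, 0.003, -1.0]]
force: [5.9, 4.7, -2.4]
opening: 0.181
```

```bash
python3 b.py
```

```text
20.825 [0.53541496 0.01511274 0.10286067] 0.18100275731526036 [ 5.937404    4.71632928 -2.43536505] [ 0.74579338 -0.59001426 -0.05498523] yaw -0.8124204472758483 [-10.4  30.1  99.6   0.2  50.2  -9.7]
```

>>> play_rows:
  targets:
    - [1, 0, 0, 0, 0, 0, -0.03]
    - [1, 0, 0, 0, 0, 0, -0.05]
    - [1, 0, 0, 0, 0, 0, -0.033]
    - [1, 0, 0, 0, 0, 0, 0]
    - [1, 0, 0, 0, 0, 0, 0]
    - [1, 0, 0, 0, 0, 0, 0]

```text
time_s: 21.68
position: [0.5355, 0.0151, 0.1029]
tcp_rot: [[0.126, 0.992, 0.003], [0.992, -0.126, 0.002], [0.002, 0.003, -1.0]]
force: [4.9, 5.5, -2.5]
opening: 0.185
```

```bash
sed -i 's/r>65/r>30/;s/1.7\*g/1.35*g/;s/1.7\*b/1.35*b/' b.py; python3 b.py
python3 - <<'E'
from m import *
import glob
f=sorted(glob.glob("pics/b_scene_*"))[-1];im=cv2.imread(f);print(f)
a=np.radians(172.7);B=np.array([.533+.11*np.cos(a),.0145+.11*np.sin(a)])
print("pred bottle scene",[proj("scene",[*B,z]).round(1).tolist() for z in(.03,.065,.132)])
p=proj("scene",[*B,.055]).round().astype(int)
for y in range(p[1]-14,p[1]+12,2): print(y,[tuple(int(v) for v in im[y,x]) for x in range(p[0]-9,p[0]+10,3)])
E
```

```text
21.675 [0.53552079 0.01509427 0.10287259] 0.1848857177078339 [ 4.88648889  5.53483984 -2.5132478 ] [ 7.67008635e-01 -6.63180237e-01 -3.26652760e-04] yaw -7.255370591395609 [-10.4  30.1  99.6   0.2  50.2  -3.3]
scene [306, 228, 9, 5, 40] [310. 230.] [0.4328 0.0423 0.065 ] r 0.104 ang 164.5
pics/b_scene_22.png
pred bottle scene [[310.0, 242.3], [309.7, 233.7], [309.2, 216.3]]
222 [(99, 102, 103), (98, 101, 102), (78, 83, 85), (35, 33, 35), (77, 80, 82), (109, 113, 113), (97, 100, 101)]
224 [(111, 115, 117), (138, 144, 145), (69, 73, 76), (44, 48, 48), (77, 81, 83), (164, 170, 173), (133, 137, 140)]
226 [(168, 173, 177), (168, 175, 179), (57, 62, 65), (46, 45, 52), (62, 67, 72), (167, 174, 178), (172, 178, 180)]
228 [(178, 184, 187), (151, 157, 166), (36, 46, 75), (32, 37, 49), (41, 49, 77), (154, 161, 169), (173, 180, 184)]
230 [(177, 182, 187), (144, 150, 158), (46, 65, 114), (44, 60, 105), (41, 61, 108), (147, 151, 158), (177, 183, 187)]
232 [(175, 182, 185), (152, 158, 162), (66, 77, 107), (59, 75, 113), (64, 75, 104), (144, 150, 154), (174, 181, 182)]
234 [(173, 180, 182), (158, 164, 169), (115, 124, 146), (110, 119, 145), (102, 106, 131), (145, 150, 156), (174, 179, 183)]
236 [(177, 182, 186), (157, 165, 168), (124, 132, 152), (89, 104, 131), (96, 112, 135), (125, 129, 134), (174, 181, 184)]
238 [(174, 180, 180), (133, 137, 141), (134, 148, 160), (84, 122, 148), (90, 114, 136), (107, 108, 111), (171, 177, 180)]
240 [(162, 167, 170), (152, 157, 160), (134, 132, 134), (123, 130, 143), (119, 115, 122), (101, 104, 105), (157, 164, 166)]
242 [(153, 158, 161), (159, 166, 169), (133, 135, 142), (135, 135, 148), (129, 133, 142), (135, 140, 143), (153, 159, 161)]
244 [(157, 161, 163), (160, 165, 169), (118, 128, 141), (129, 141, 154), (121, 131, 141), (155, 159, 163), (141, 146, 149)]
246 [(166, 173, 175), (142, 147, 151), (145, 152, 158), (145, 149, 157), (138, 144, 149), (141, 145, 146), (158, 162, 166)]
```

Run:
```python
from m import *
import glob
t=cv2.imread(sorted(glob.glob("pics/b_top_*"))[-1]);im=cv2.imread(sorted(glob.glob("pics/b_scene_*"))[-1])
a=np.radians(82.7);B=[.533+.1115*np.cos(a),.0145+.1115*np.sin(a),.069]
for cam,i,ths in(("top",t,(150,180,188)),("scene",im,(150,185,200))):
    p=proj(cam,B).round().astype(int);print(cam,p,i[p[1],p[0]])
    for th in ths: 
        try: print(th,white(cam,i,(p[0]-22,p[1]-20,p[0]+22,p[1]+20),.069,th))
        except Exception as e: print(th,e)
for n,X in(("drop",172.7),("-",-97.3+90)):pass
for n,ang in(("jarA collar(+y)",-7.3),("jarB (+x)",-97.3)):
    a=np.radians(ang);p=proj("scene",[.533+.11*np.cos(a),.0145+.11*np.sin(a),.1]).round().astype(int)
    print(n,p,[im[p[1],p[0]+d].tolist() for d in(-10,-5,0,5,10)])
```

```text
top [298 183] [111 118 127]
150 ((574.3058471679688, 174.20108032226562), [40.484718322753906, 76.12203979492188], np.float32(179.23123))
180 ((575.8709106445312, 175.31419372558594), [38.19292449951172, 73.03422546386719], np.float32(179.24985))
188 ((577.2267456054688, 175.4855499267578), [37.81095886230469, 70.32927703857422], np.float32(179.25293))
scene [328 203] [120 127 135]
150 ((528.1215209960938, 193.93377685546875), [38.92680740356445, 142.57386779785156], np.float32(77.95686))
185 ((528.9793090820312, 196.82135009765625), [32.75686264038086, 136.55584716796875], np.float32(77.49457))
200 ((529.6174926757812, 199.78701782226562), [29.670307159423828, 130.49180603027344], np.float32(77.58462))
jarA collar(+y) [375 206] [[181, 190, 196], [135, 144, 149], [113, 118, 125], [139, 147, 155], [190, 202, 212]]
jarB (+x) [361 238] [[180, 185, 189], [133, 140, 145], [181, 191, 200], [145, 154, 161], [176, 183, 185]]
```

Run:
```python
from m import *
import glob
for cam,rad in(("top",16),("scene",24)):
    i=cv2.imread(sorted(glob.glob(f"pics/b_{cam}_*"))[-1]);a=np.radians(82.7);k=8
    p=proj(cam,[.533+.1115*np.cos(a),.0145+.1115*np.sin(a),.069 if cam=="top" else .055]).round().astype(int)
    x0,y0=p-rad;c=cv2.resize(cv2.GaussianBlur(i,(3,3),0)[y0:y0+2*rad,x0:x0+2*rad],None,fx=k,fy=k,interpolation=2).astype(float)
    sat=(c[:,:,2]-c[:,:,0])/c[:,:,2]
    for th in(.085,.1):
        m=cv2.morphologyEx(((sat>th)&(c[:,:,2]>95)).astype(np.uint8),cv2.MORPH_OPEN,np.ones((25,25)))
        n,l=cv2.connectedComponents(m);lab=l[rad*k,rad*k]
        cs,_=cv2.findContours((l==lab).astype(np.uint8),0,1);q=max(cs,key=cv2.contourArea)
        P=np.array([ray(cam,x0+(v[0]+.5)/k-.5,y0+(v[1]+.5)/k-.5,.069)[:2] for v in q[:,0]])
        print(cam,th,lab,cv2.minAreaRect((P*1000).astype(np.float32)))
    g=i[y0:y0+2*rad:2,x0:x0+2*rad:2].astype(int);print(g[:,:,2]); print((100*(g[:,:,2]-g[:,:,0])/g[:,:,2]).astype(int))
```

```text
top 0.085 2 ((544.9420776367188, 130.1421356201172), (66.6358413696289, 57.26154708862305), 81.99636840820312)
top 0.1 2 ((544.75634765625, 128.85243225097656), (63.488643646240234, 54.708885192871094), 83.34378051757812)
[[193 195 194 115  90  91  92  92  92  90  92  90  88  90  87  61]
 [194 193 182 101  92  91  92  91  90  92  95  92  90  91  84  66]
 [193 193 165  94  91  88  92  89  92 157 162 161 123  91  84  71]
 [194 181 105  92  92  88  93  89 112 166 167 163 162  99  74  74]
 [195 179 102 100 123 124 129 125 110 113 105 105 121 100  76  77]
 [195 167  91 122 124 123 125 123 117 122 118 121 126 123  87  80]
 [193 114  91 121 124 125 127 126 123 127 124 125 125 123  83  83]
 [192 113  92 120 125 126 125 127 125 127 125 125 127 120  88  89]
 [189 111  93 125 125 129 128 127 127 126 127 127 127 119  93  92]
 [179  96  98 122 126 126 126 129 125 126 127 127 127  96  85  89]
 [113  96  98 119 127 129 127 126 125 129 127 129 122  56  79  72]
 [104  92 100 119 126 127 126 125 126 124 128 126 103  46  49  40]
 [106  95  87 103 109 119 123 126 125 124 129 118  81  47  43  34]
 [105  
[... 5648 characters left out ...]
 3   4   4   5   4   5   5   4   6  11  11  11  12  11  13  12  11
    9   5   2   3   3   5]
 [  4   3   2   6   2   4   5   5   4   4   9  12  12  11  11  10   7   7
    4   3   4   5   4   4]
 [  4   3   4  -4   2   6   2   3   3   4   5   9   8   9   6   4   5   4
    5   4   2   7   5   5]
 [  3   6  10   0   9   3   3   3   2   2   4   3   4   4   4   4   2   4
    6   3   4   4   5   5]
 [  4   7  12   8   9   6   5   3   3   5   4   4   6   3   6   5   3   5
    4   5   3   5   4   5]
 [  6  10  11  11  11  10   6   4   4   2   4   5   3   3   5   3   4   4
    4   4   3   1   4   4]
 [  9  42  46  34  36  42   8   6   4   4   3   3   3   3   3   3   4   3
    4   3   5   4   4   5]]
```

>>> play_rows:
  targets:
    - [1, 0, 0, 0, 0, 0, 0]
    - [1, 0, 0, 0, 0, 0, 0]
    - [1, 0, 0, 0, 0, 0, 0]
    - [1, 0, 0, 0, 0, 0, 0]

```text
time_s: 22.28
position: [0.5355, 0.0151, 0.1028]
tcp_rot: [[0.126, 0.992, 0.003], [0.992, -0.126, 0.002], [0.002, 0.003, -1.0]]
force: [5.1, 5.6, -3.7]
opening: 0.18
```

```bash
python3 -c "
from rig import bot
print(bot.hand_in())"
```

```text
the job is handed in; nothing more can be done
None
```

I put the loose white tray on the two stacked trays and let go. I then gripped the black handle, turned the carousel about 119° clockwise (seen from above), and handed the job in at 22.3 s, still gripping. No verdict is reported.

**Last checks:**
- **Bottle:** it shows at scene column 309 against 309.6 predicted for the pointer line, so within about 3 mm.
- **Grip:** the jaws are closed to about 16 mm, the width of the bar. Force on the tool is about 8 N, and the tool pose did not change over the last half second.
- **Tray pile:** the three trays looked flush in the picture after release. After the turn, the top view shows them still in their station at about 82–83°, with 82.7° expected.

**What disagreed:**
- **Height reading:** the reported tool height was about 33 mm below the real fingertips. The first close was therefore above the tray and gripped nothing. I found the offset in the images and corrected for it.
- **Pile after the turn:** in the scene view the gripper's shadow blurred the pile's outline. In the top view the outline runs over onto the worktop and the arm partly covers it. The pile's fine alignment was therefore only seen before the turn.
- **Not re-measured:** I did not check the shakers' uprightness properly after the turn. I also did not re-measure the mug, cup and glass, though no contact force showed.

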